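# Roll the sample vial up the reader's gutter and start the reading

## Robot

A 7-joint arm with a two-finger parallel gripper is mounted at the origin on the work surface. World frame = base frame: x ahead of the robot, y to its left, z up, the work surface at z = 0. Lengths are in m, angles in rad, forces in N, time in s.
With the tool pointing down it reaches from about 0.4 to 0.85 m from the base axis. Payload 10.4 kg.
Tool frame: the origin (TCP) lies on the centre line of the jaws, within the pads' length; the fingertips stand 19 mm ahead of it and the grasp point (between the pads) is the TCP; z points along the fingers, y is the direction in which the jaws open and shut (so a half turn about z gives the same grasp; the last joint's range is limited). The gripper opens to 85 mm and grips with 20 to 120 N. Pads are 22 mm wide; open, the fingers measure 114 mm over their backs; the gripper's body (76 mm by 85 mm) begins 54 mm behind the grasp point. The pads swing forward as they close: fully open they stand 13 mm farther back than shut.
Start: joints at [-1.192, 0.332, -0.065, 1.46, 0.022, 1.35, -0.088], TCP at [0.244, 0.575, 0.25] pointing down, gripper open.
Joint ranges: [-2.6, 2.6], [-0.5, 2.12], [-1.47, 1.34], [0.16, 2.42], [-1.27, 4.41], [0.06, 2.06], [-2.6, 2.6]. Speed limits (rad/s): [2.22, 2.22, 2.79, 2.79, 3.14, 3.14, 3.14].

## Interface

Orientations are given as a unit quaternion [x, y, z, w].
In Python, from cell import r, camera, camera_model, order gives the robot as it stands.
- The arm moves only by the shell command python3 -m crank 'ROWS' [FORCE]. ROWS is JSON, a list of rows, each an object with "delta_pos": the shift along the tool's x, y, z in units of 25 mm (1.0 is 25 mm), a list of three; "twist": the turn, a rotation vector about the tool's x, y, z in units of 6 degrees (1.0 is 6 degrees), a list of three; "gripper": the closure in counts, from 0 (fully open) to 255 (shut). A call has exactly 8 rows; each row is the pose to reach, as a shift and turn from the pose commanded when the call began, along the tool's axes at that moment; what a row does not reach only later rows make up. A row lasts 1/12 s, in which the tool goes at most 41.7 mm and 7.16 degrees, less where a joint would pass 70% of its speed; a pose out of reach is approached as far as the arm can. A call with a gripper value outside its range is refused whole. The fingers move at their own pace and stop on an object; FORCE is the grip in N (left out, the last holds). Time passes only in rows, so rows that repeat a pose let the fingers close, or fill a call up. It gives the time, the measured TCP pose, the force and the opening at its end, in the units of the state.
- r.read_state(): the state, without advancing time (a new reading comes with each control period).
- camera(name): name is "scene" or "top" or "wrist"; returns the picture (420x560x3 uint8, red, green, blue); there is no depth.
- camera_model(name): a dict with "fx", "fy", "cx", "cy" (pixels), "R" (3x3) and "t" (3): a world point X has camera coordinates R X + t. Camera axes: x right, y down, z forward; pixel columns grow to the right and rows downward; lengths in m; the calibration is good to about 2 mm. A picture is of the moment at which its call begins: read the wrist's pose just before it. camera_model takes no time and is no camera call; for the wrist camera it gives the pose at the moment of the call.
- order.job_done(): hands the job in, once; it reports no verdict.
The state is a dict: "clock": time; "qpos": joint angles; "qd": joint speeds; "tau": joint torques, N m; "ee_pos": TCP position; "ee_rot": TCP orientation; "ft_force": force on the tool from outside, world axes, zero at the start; "moment": the same for the moment, N m; "grip_width": opening from 0.0 (shut) to 1.0 (fully open).
Only numpy, scipy, OpenCV 4.12 (cv2) and the standard library are available. Lean on these libraries where they do the work, as an engineer would, in place of code of your own. Each camera call takes 0.05 s, during which the arm holds its last target.

## Task

Nudge the amber, blue-capped vial that lies in the sloped gutter up its lane with the fingertips, over the ridge and into the green seat against the stop, so that it stays there and does not roll back; roll it, do not flick it or lift it. Then press the reader's green button down and let it come up again. Leave the clear white-capped vial where it lies in the other lane, do not press the button before the amber vial is seated, and leave everything else on the bench alone.

Things in the scene. Friction and masses are not known exactly. Their poses are not given: they have to be found in the camera images.
- bed: Sloped twin-lane gutter, fixed: aluminium floor, white walls, rising at 8 deg to a grey reader box. Origin: on the floor surface, mid-width, at the lower end (about 25 mm above the table). x: uphill along the floor; y: across; z: square to the floor. Lanes 83 mm wide, centre lines at y = +44 and -44 mm; walls 5 mm thick (one in the middle), 16 mm above the floor. Floor from x = -5 to 200 mm.
- lips (a point): Point at bed x = 0, y = 0, z = 10 mm, level with the tops of the blue lips. At each lane's lower end two lips (14 mm wide, 10 mm high, x = -5 to 0 mm), one against each wall, hold a vial by its ends. The 55 mm gap between them is open downhill: fingers can come down below the vial, just past the gutter's end, and push through the gap.
- ridge (a point): Point at bed x = 159 mm, y = 0, on top of the ridge line. A rounded steel ridge crosses each lane here, 2.5 mm above the floor. A vial whose axis has passed it uphill drops into the seat and stays by itself; short of it, the vial rolls back down.
- stop (a point): Point at bed x = 185 mm, y = 0, on the floor line of the stop: the downhill face of the grey reader box (45 mm long, as wide as the gutter, 32 mm above the floor, square to it). The seat, with green floor, lies between ridge and stop; a seated vial's axis is 13 to 16 mm short of the stop, 13 mm above the floor.
- sample_center (a point): Sample vial lying across its lane: amber-brown glass, paper band, blue cap; 26 mm diameter over body and cap, 80 mm long, 30 to 65 g, smooth (friction about 0.3), rolls freely. Point: middle of its axis, 13 mm above the floor. Starts against the lips at the lower end of either lane (bed x = 13 mm). Its axes turn as it rolls; y runs along the vial.
- blank_center (a point): The blank vial: same size, but pale clear glass with a white cap, lying against the lips at the lower end of the other lane; to be left there. Point: the middle of its axis.
- start_top (a point): Centre of the top face of the reader's green round push button, 32 mm across, in a round grey housing (48 mm across, 12 mm high) on the table; the top face is 22 mm above the table when not pressed.
- start (a joint): Travel of the green button, m: 0 = up, 0.006 = fully down. Pressed straight down; springs back; about 1.5 N to start it moving and 5 N fully down. The reader starts from about 0.004.
- spare0_center (a point): Spare amber vial with blue cap, 26 mm diameter, 80 mm tall, standing upright on the table left of the gutter, beyond the button. Not part of the job. Point: its centre, 40 mm up.
- spare1_center (a point): Spare amber vial with blue cap, 26 mm diameter, 80 mm tall, standing upright on the table left of the gutter, beyond the button, farther from the robot. Not part of the job. Point: its centre, 40 mm up.
- spare2_center (a point): Spare amber vial with blue cap, 26 mm diameter, 80 mm tall, standing upright on the table right of the gutter. Not part of the job. Point: its centre, 40 mm up.
- beaker: Open thin-walled beaker, 68 mm diameter, 90 mm tall, standing right of the gutter. Not part of the job. Origin: centre of its underside.
- solvent: Amber solvent bottle, 68 mm diameter, 150 mm tall, right of the gutter. Not part of the job. Origin: centre of its underside.
- capjar: White jar, 60 mm diameter, 70 mm tall, left of the button. Not part of the job. Origin: centre of its underside.
- pen: Black marker pen, 12 mm diameter, 130 mm long, lying on the table at the left, near the robot. Not part of the job. Origin: middle of its underside.
Mind the look-alikes: they are no part of the job. What is shaped like the part that bears sample_center but purple is not meant.

How it is judged:
By the outcome, as a careful person would: the job done as asked, in the order asked, and still so for the second after the job is handed in, with the robot touching nothing.
It also fails if it takes over 48 s, if anything falls off the work surface, if the arm or the gripper's body presses on something with over 40 N, if the wrist force passes 120 N, or if a joint passes its speed limit or range.

## Working session

There is one attempt and no reset: what is moved stays moved. The work goes in short steps, Python scripts to look and compute and a shell command to move; the robot and the scene stay as the last step left them, time stands still between calls to the robot, and variables do not carry over. Pictures are saved under pics/ and viewed, and the job is handed in when it is done.

```bash
ls; mkdir -p pics; python3 - <<'E'
from cell import r,camera,camera_model
import cv2
for n in ("scene","top"):
    im=camera(n); cv2.imwrite(f"pics/{n}0.png",im[:,:,::-1])
    m=camera_model(n); print(n,{k:(v if not hasattr(v,'tolist') else v.tolist()) for k,v in m.items()})
s=r.read_state(); print(s)
E
```

```text
pics
scene {'fx': 379.57551466491645, 'fy': 379.57551466491645, 'cx': 281.9752770854322, 'cy': 205.74604993225114, 'R': [[0.06905871098018551, 0.9975365752091607, -0.012315663105733038], [0.5668548115161486, -0.04939555200772388, -0.8223355167465675], [-0.8209180940256748, 0.04980823789124602, -0.5688696004704613]], 't': [-0.06366764311443929, -0.2439771514988282, 1.4672128332383882]}
top {'fx': 466.2624087599808, 'fy': 466.2624087599808, 'cx': 272.22481169141935, 'cy': 212.96036036157193, 'R': [[0.018836293005743347, -0.9995645404209694, 0.022713951633708547], [-0.9837591352445276, -0.022584817446545565, -0.17806709365810885], [0.17850254308760222, -0.018990933466337838, -0.9837561621445305]], 't': [0.006502240193994863, 0.498315511383218, 1.3129098694072532]}
{'clock': 0.1, 'qpos': array([-1.19162655,  0.33279553, -0.06469715,  1.46084605,  0.02158896,
        1.34987988, -0.08853877]), 'qd': array([-0.00114197, -0.00266096,  0.00115918, -0.00251652, -0.00031731,
        0.00182288, -0.00050957]), 'tau': array([ 1.36638773e-03, -6.26746416e+01,  4.92427906e-02, -3.92428172e+01,
        1.63698482e-02,  7.02844191e-03,  3.30821467e-05]), 'ee_pos': array([0.24428662, 0.57495475, 0.24960906]), 'ee_rot': array([ 1.99548671e-01,  9.79887722e-01, -6.08664843e-04, -1.00955321e-04]), 'ft_force': array([-0.01193634,  0.27968925,  0.29098202]), 'moment': array([ 0.00865575,  0.01149726, -0.01159912]), 'grip_width': 1.0011356953374908}
```

View pics/scene0.png

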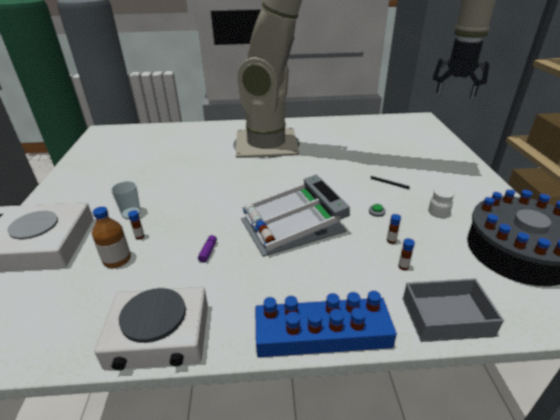

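View pics/top0.png

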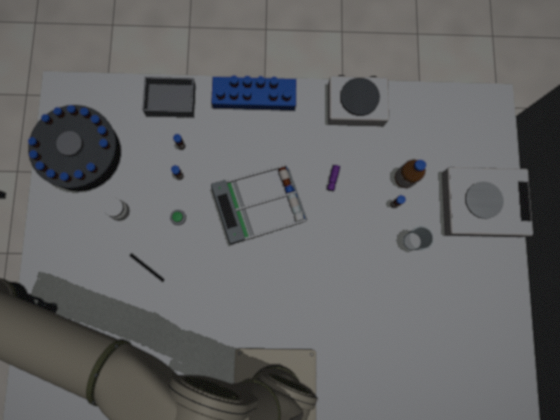

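```bash
python3 - <<'E'
import cv2
im=cv2.imread("pics/top0.png")
cv2.imwrite("pics/top0c.png",cv2.resize(im[90:290,150:400],None,fx=3,fy=3,interpolation=cv2.INTER_CUBIC)[:600])
im=cv2.imread("pics/scene0.png")
cv2.imwrite("pics/scene0c.png",cv2.resize(im[150:350,180:446],None,fx=3,fy=3,interpolation=cv2.INTER_CUBIC)[:600])
E
```

```text
(no output)
```

View pics/top0c.png

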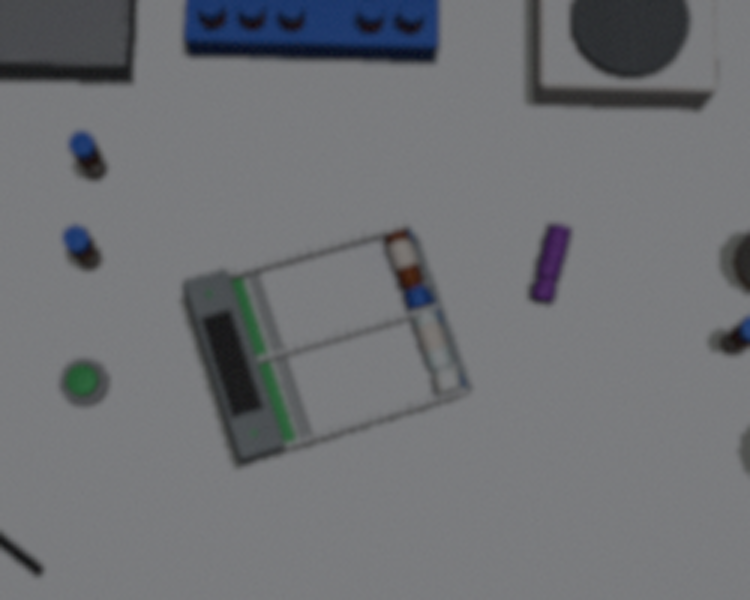

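View pics/scene0c.png

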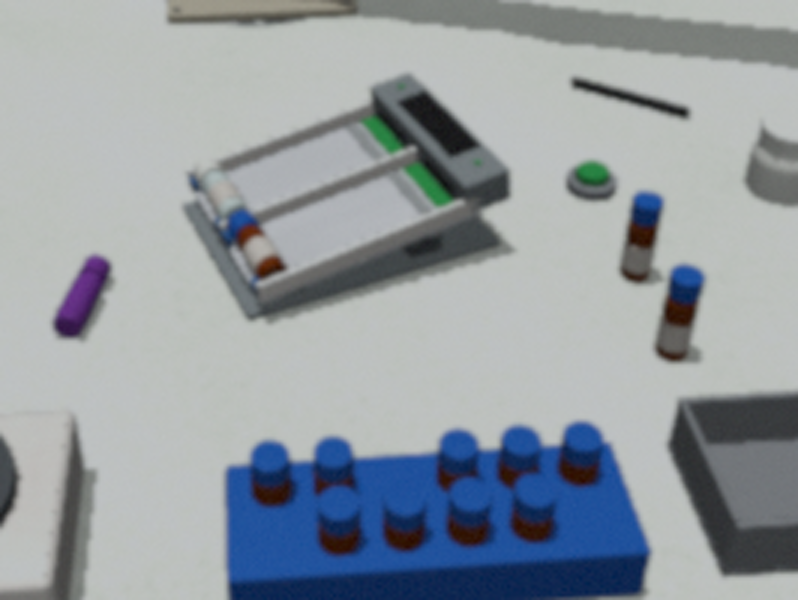

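The amber blue-capped vial at top (288,180) lies in the lane farther from the robot and is the one meant. The clear white-capped vial at (297,207) is in the nearer lane. The purple tube at (334,178) and the upright spares at (178,140), (176,171) and (398,202) are not it. I'll enlarge to confirm and pick the bed's corners.

```bash
python3 - <<'E'
import cv2
im=cv2.imread("pics/top0.png")
cv2.imwrite("pics/top0d.png",cv2.convertScaleAbs(cv2.resize(im[160:250,200:320],None,fx=6.5,fy=6.5,interpolation=cv2.INTER_CUBIC),alpha=1.5))
im=cv2.imread("pics/scene0.png")
cv2.imwrite("pics/scene0d.png",cv2.resize(im[170:260,235:355],None,fx=6.5,fy=6.5,interpolation=cv2.INTER_CUBIC))
E
```

```text
(no output)
```

View pics/top0d.png

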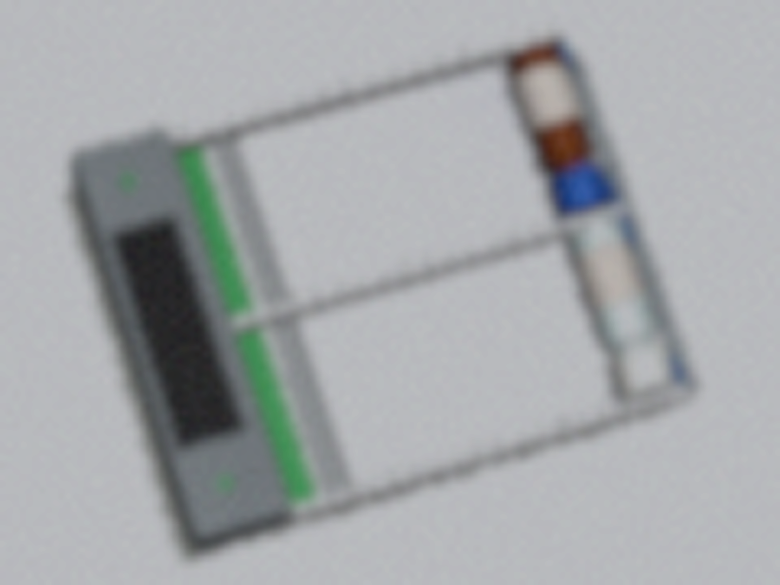

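View pics/scene0d.png

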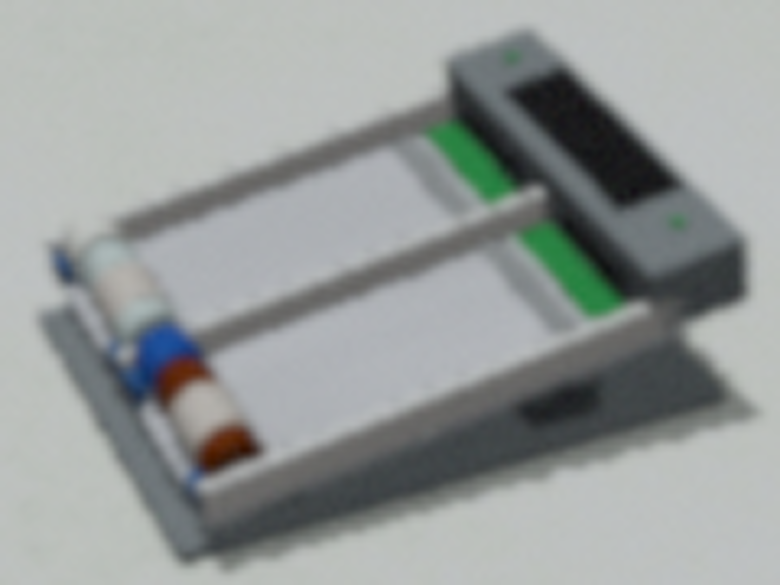

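Confirmed: the amber vial, with its paper band and blue cap toward the middle wall, lies in the far lane (top crop 525-610, 45-210), i.e. bed y = -44. Next I'll fit the bed pose and triangulate the button and vials.

```bash
cat > h.py <<'E'
import numpy as np, cv2
from scipy.optimize import least_squares
from scipy.spatial.transform import Rotation as Rn
from cell import r,camera,camera_model
M={n:camera_model(n) for n in("scene","top")}
def proj(m,X):
    c=np.atleast_2d(X)@np.array(m["R"]).T+np.array(m["t"]); return np.c_[m["fx"]*c[:,0]/c[:,2]+m["cx"],m["fy"]*c[:,1]/c[:,2]+m["cy"]]
def onz(m,uv,z):
    R=np.array(m["R"]);t=np.array(m["t"]);C=-R.T@t
    d=R.T@np.array([(uv[0]-m["cx"])/m["fx"],(uv[1]-m["cy"])/m["fy"],1]); return C+d*(z-C[2])/d[2]
def bed(p,X,tilt=np.radians(8)):
    Rb=Rn.from_euler("ZY",[p[3],-tilt]).as_matrix()
    return np.atleast_2d(X)@Rb.T+p[:3]
E
python3 - <<'E'
from h import *
def cv(p,o): return (np.array(p)+.5)/6.5-.5+np.array(o)
T=[((185,-90.5,32),(160,130)),((230,-90.5,32),(75,153)),((185,90.5,32),(290,512)),((230,90.5,32),(188,540)),((-5,-90.5,16),(562,40)),((-5,90.5,16),(692,390))]
S=[((185,90.5,32),(448,58)),((230,90.5,32),(528,30)),((185,-90.5,32),(650,278)),((230,-90.5,32),(745,238)),((-5,-90.5,16),(203,490)),((185,0,16),(545,192))]
A=[("top",np.array(a)/1e3,cv(b,(200,160))) for a,b in T]+[("scene",np.array(a)/1e3,cv(b,(235,170))) for a,b in S]
f=lambda p:np.concatenate([(proj(M[n],bed(p,a))[0]-b) for n,a,b in A])
s=least_squares(f,[.6,-.05,.025,1.9],loss="soft_l1")
print(s.x,np.degrees(s.x[3])); print(f(s.x).reshape(-1,2).round(1))
f2=lambda p:np.concatenate([f(np.r_[p[:2],.025,p[2]])])
s=least_squares(f2,[.6,-.05,1.9],loss="soft_l1"); print(s.x,f2(s.x).reshape(-1,2).round(1).tolist())
p=np.r_[s.x[:2],.025,s.x[2]]; np.save("bed.npy",p)
for n,o in (("top",(200,160)),("scene",(235,170))):
    im=cv2.imread(f"pics/{n}0d.png")
    def ln(a,b,c=(0,0,255)):
        q=[tuple(int(v) for v in ((proj(M[n],bed(p,np.array(x)/1e3))[0]-o+.5)*6.5-.5)) for x in(a,b)]; cv2.line(im,*q,c,1)
    for y in(-90.5,-85.5,-2.5,2.5,85.5,90.5): ln((-5,y,16),(185,y,16))
    for x in(185,230): ln((x,-90.5,32),(x,90.5,32))
    ln((159,-85,2.5),(159,85,2.5)); ln((185,-85,0),(185,85,0))
    ln((13,-84,13),(13,-4,13),(0,255,0)); ln((0,-85,10),(0,85,10),(255,0,0))
    cv2.imwrite(f"pics/{n}_ov.png",im)
for n,uv in(("top",(177.3,216.5)),("scene",(377.3,208.5))): print(n,onz(M[n],uv,.022))
E
```

```text
[ 0.56163469 -0.04374136  0.02149135  1.9084857 ] 109.34817604524957
[[ 0.8 -0.6]
 [-1.3 -0. ]
 [-0.   0.2]
 [ 0.3  0.6]
 [-0.4 -1.8]
 [-0.7  1.2]
 [-0.9  0.2]
 [ 0.7 -0.6]
 [-0.3  0.1]
 [ 0.6 -0. ]
 [-0.4  0.3]
 [-0.6  0.1]]
[ 0.56301899 -0.043964    1.90923796] [[0.8, -1.3], [-1.3, -0.7], [0.1, -0.4], [0.4, 0.0], [-0.3, -2.6], [-0.5, 0.5], [-1.0, -0.6], [0.7, -1.4], [-0.2, -0.8], [0.8, -0.9], [-0.5, -0.4], [-0.6, -0.8]]
top [0.48518325 0.29564341 0.022     ]
scene [0.50161889 0.29563488 0.022     ]
```

```bash
python3 - <<'E'
import cv2,numpy as np
a=cv2.imread("pics/top0.png")[195:235,155:200];b=cv2.imread("pics/scene0.png")[190:230,355:400]
cv2.imwrite("pics/btn.png",np.hstack([cv2.resize(x,None,fx=8,fy=8,interpolation=cv2.INTER_CUBIC) for x in(a,b)]))
E
```

```text
(no output)
```

View pics/top_ov.png

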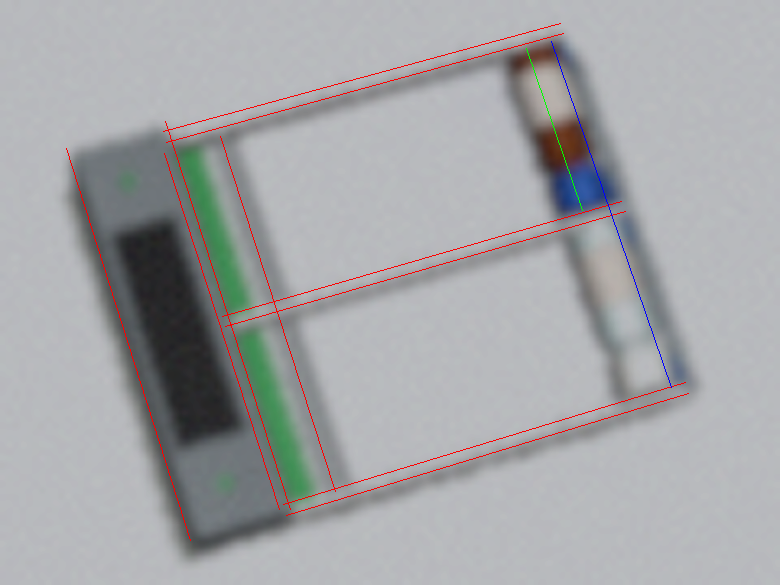

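View pics/scene_ov.png

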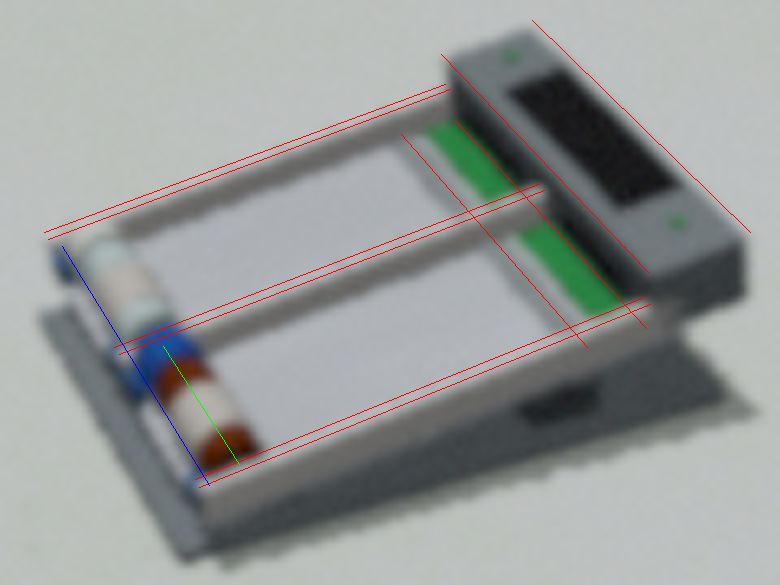

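View pics/btn.png

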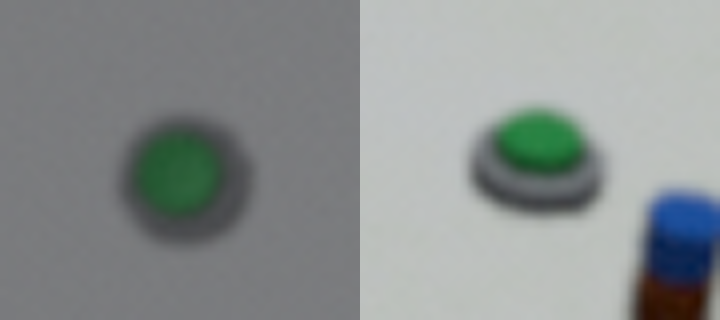

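```bash
cat >> h.py <<'E'
def tri(obs):
    f=lambda X:np.concatenate([proj(M[n],X)[0]-uv for n,uv in obs]); s=least_squares(f,[.6,0,.03]); return s.x,s.fun
def bedR(p,tilt=np.radians(8)): return Rn.from_euler("ZY",[p[3],-tilt]).as_matrix()
def plan(pos,Rt,s=None):
    s=s or r.read_state(); R0=Rn.from_quat(s["ee_rot"])
    d=R0.inv().apply(np.array(pos)-s["ee_pos"])/.025
    t=np.degrees((R0.inv()*Rn.from_matrix(Rt)).as_rotvec())/6
    print("delta",d.round(3),"twist",t.round(3),"t",round(s["clock"],2))
E
python3 - <<'E'
from h import *
def cv(p,o): return (np.array(p)+.5)/6.5-.5+np.array(o)
T=[((185,-90.5,32),(160,130)),((230,-90.5,32),(75,153)),((185,90.5,32),(290,512)),((230,90.5,32),(188,540)),((185,2.5,16),(233,328))]
S=[((185,90.5,32),(448,60)),((230,90.5,32),(530,31)),((185,-90.5,32),(650,280)),((230,-90.5,32),(745,240)),((-5,-90.5,16),(203,490)),((185,-2.5,16),(545,195))]
A=[("top",np.array(a)/1e3,cv(b,(200,160))) for a,b in T]+[("scene",np.array(a)/1e3,cv(b,(235,170))) for a,b in S]
f=lambda p:np.concatenate([(proj(M[n],bed(p,a))[0]-b) for n,a,b in A])
s=least_squares(f,[.6,-.05,.025,1.9],loss="soft_l1")
print(s.x,np.degrees(s.x[3])); print(f(s.x).reshape(-1,2).round(1).tolist())
p=s.x; np.save("bed.npy",p)
print("btn",tri([("top",(177.0,216.1)),("scene",(377,206.7))]))
for n,uv in(("top",(177.0,216.1)),("scene",(377,206.7))): print(n,onz(M[n],uv,.022))
v=tri([("top",cv((566,125),(200,160))),("scene",cv((197,400),(235,170)))])[0]
Rb=bedR(p); print("vial",v,"bedframe",(v-p[:3])@Rb*1e3)
Rt=np.c_[Rb[:,0],-Rb[:,1],-Rb[:,2]]
plan(bed(p,[-.05,-.044,.15])[0],Rt); print(bed(p,[-.05,-.044,.15])[0])
E
```

```text
[ 0.56185017 -0.04380084  0.02114402  1.90748722] 109.29096705093183
[[0.8, -0.7], [-1.2, -0.1], [-0.1, 0.1], [0.3, 0.5], [-1.1, 0.4], [-0.9, 0.1], [0.5, -0.6], [-0.3, -0.0], [0.6, -0.1], [-0.4, 0.5], [-0.1, 0.3]]
btn (array([0.48730859, 0.29836777, 0.01789956]), array([-0.33958121, -0.09291532, -0.33099397,  0.03711341]))
top [0.48635693 0.29658798 0.022     ]
scene [0.49293983 0.29720544 0.022     ]
vial [ 0.60209195 -0.02167244  0.04263412] bedframe [ 10.50842317 -45.29278682  20.22442894]
delta [-24.567 -18.705   3.5  ] twist [-0.566  1.261  7.934] t 0.1
[ 0.62663393 -0.09570198  0.16272558]
```

```bash
python3 -m crank '[{"delta_pos":[-0.8,-0.6,0],"twist":[0,0,0],"gripper":255},{"delta_pos":[-2,-1.5,0],"twist":[0,0,0],"gripper":255},{"delta_pos":[-3.2,-2.4,0],"twist":[0,0,0],"gripper":255},{"delta_pos":[-4.4,-3.3,0],"twist":[0,0,0],"gripper":255},{"delta_pos":[-5.6,-4.2,0],"twist":[0,0,0],"gripper":255},{"delta_pos":[-6.8,-5.1,0],"twist":[0,0,0],"gripper":255},{"delta_pos":[-8,-6,0],"twist":[0,0,0],"gripper":255},{"delta_pos":[-9.2,-6.9,0],"twist":[0,0,0],"gripper":255}]' 30
python3 - <<'E'
from h import *
p=np.load("bed.npy");Rb=bedR(p);Rt=np.c_[Rb[:,0],-Rb[:,1],-Rb[:,2]]
plan(bed(p,[-.05,-.044,.15])[0],Rt)
E
```

```text
clock: 0.77
ee_pos: [0.3891, 0.3247, 0.2502]
ee_rot: [0.2, 0.98, -0.0, -0.0]
ft_force: [1.1, 1.0, 0.2]
grip_width: -0.0
delta [-15.321 -11.76    3.494] twist [-0.556  1.254  7.935] t 0.77
```

```bash
python3 -m crank '[{"delta_pos":[-1.2,-0.9,0],"twist":[-0.06,0.15,1],"gripper":255},{"delta_pos":[-2.4,-1.8,0],"twist":[-0.14,0.3,2],"gripper":255},{"delta_pos":[-3.6,-2.7,0],"twist":[-0.2,0.45,3],"gripper":255},{"delta_pos":[-4.8,-3.6,0],"twist":[-0.28,0.6,4],"gripper":255},{"delta_pos":[-6,-4.5,0],"twist":[-0.34,0.75,5],"gripper":255},{"delta_pos":[-7.2,-5.4,0],"twist":[-0.42,0.94,6],"gripper":255},{"delta_pos":[-8.4,-6.3,0],"twist":[-0.5,1.1,7],"gripper":255},{"delta_pos":[-9.6,-7.2,0.2],"twist":[-0.556,1.254,7.935],"gripper":255}]'
python3 - <<'E'
from h import *
p=np.load("bed.npy");Rb=bedR(p);Rt=np.c_[Rb[:,0],-Rb[:,1],-Rb[:,2]]
plan(bed(p,[-.06,-.044,.15])[0],Rt)
E
```

```text
clock: 1.43
ee_pos: [0.54, 0.0652, 0.246]
ee_rot: [0.579, 0.812, 0.041, -0.057]
ft_force: [0.9, 0.8, 0.2]
grip_width: 0.0
delta [-8.008  1.179  2.292] twist [ 0.021 -0.007 -0.048] t 1.43
```

```bash
python3 -m crank '[{"delta_pos":[-1.2,0.2,0],"twist":[0,0,0],"gripper":255},{"delta_pos":[-2.4,0.4,0.3],"twist":[0,0,0],"gripper":255},{"delta_pos":[-3.6,0.6,0.6],"twist":[0,0,0],"gripper":255},{"delta_pos":[-4.8,0.8,1],"twist":[0,0,0],"gripper":255},{"delta_pos":[-6,1,1.4],"twist":[0,0,0],"gripper":255},{"delta_pos":[-7.2,1.1,1.8],"twist":[0,0,0],"gripper":255},{"delta_pos":[-8,1.18,2.2],"twist":[0,0,-0.05],"gripper":255},{"delta_pos":[-8,1.18,2.3],"twist":[0,0,-0.05],"gripper":255}]'
python3 - <<'E'
from h import *
import json
s=r.read_state(); im=camera("wrist"); m=camera_model("wrist")
cv2.imwrite("pics/w1.png",im[:,:,::-1]); cv2.imwrite("pics/s1.png",camera("scene")[:,:,::-1])
json.dump({k:np.asarray(v).tolist() for k,v in m.items()},open("w1.json","w"))
R=np.array(m["R"]);print("cam pos",-R.T@np.array(m["t"]),"fwd",R[2],s["ee_pos"],s["ft_force"])
p=np.load("bed.npy");print((s["ee_pos"]-p[:3])@bedR(p)*1e3)
E
```

```text
clock: 2.1
ee_pos: [0.6289, -0.1074, 0.1573]
ee_rot: [0.577, 0.814, 0.039, -0.057]
ft_force: [-0.3, -0.0, 0.3]
grip_width: 0.002
cam pos [ 0.61399305 -0.05976905  0.28990874] fwd [ 0.03804048 -0.11787386 -0.99229969] [ 0.62891037 -0.1074228   0.15731302] [-0.25462796 -0.04661153  0.32316618]
[-62.45309609 -42.27646706 146.28442066]
```

View pics/w1.png

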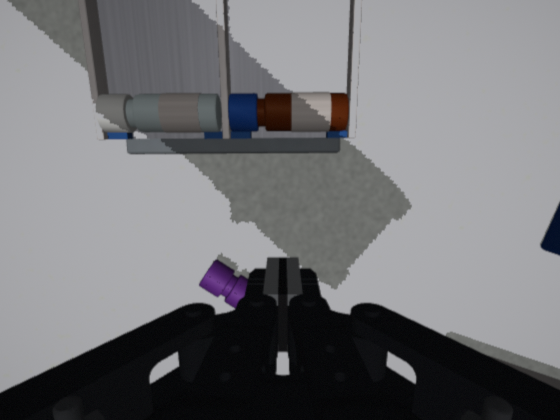

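View pics/s1.png

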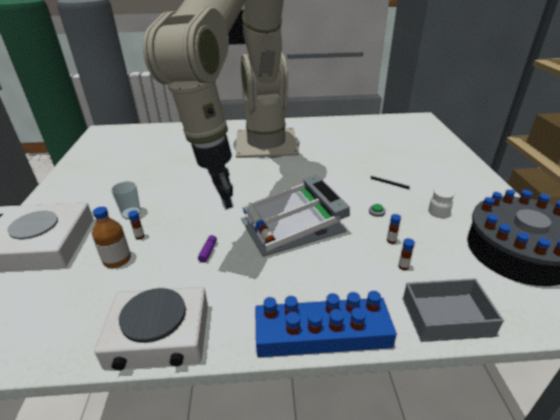

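```bash
python3 - <<'E'
from h import *
import json
w=json.load(open("w1.json")); p=np.load("bed.npy")
im=cv2.imread("pics/w1.png")
cv2.imwrite("pics/w1c.png",cv2.resize(im[75:165,85:370],None,fx=2.8,fy=2.8,interpolation=cv2.INTER_CUBIC))
B=np.array([(-5,-90.5,16),(-5,90.5,16),(-5,-2.5,16),(-5,2.5,16),(13,-84,13),(13,-4,13),(13,4,13),(13,84,13),(-5,-16.5,10),(0,-16.5,10),(-5,-71.5,10)])/1e3
for b,q in zip(B,proj(w,bed(p,B))): print((b*1e3).tolist(),q.round(1))
# purple on table and fingertip pixel
for uv in((220,275),(240,295)): X=onz(w,uv,.01); print("purple",X,((X-p[:3])@bedR(p)*1e3).round(0))
for n,uv in(("top",(338,167)),("top",(331,189))): X=onz(M[n],uv,.012); print("purple",X,((X-p[:3])@bedR(p)*1e3).round(0))
E
```

```text
[-5.0, -90.5, 16.0] [349.1 138.1]
[-5.0, 90.5, 16.0] [ 95.2 137.4]
[-5.0, -2.5, 16.0] [225.5 137.7]
[-5.0, 2.5, 16.0] [218.5 137.7]
[13.0, -84.0, 13.0] [340.4 111.8]
[13.0, -4.0, 13.0] [227.3 111.5]
[13.0, 4.0, 13.0] [216.  111.5]
[13.0, 84.0, 13.0] [103.1 111.2]
[-5.0, -16.5, 10.0] [246.  137.5]
[0.0, -16.5, 10.0] [245.8 130.4]
[-5.0, -71.5, 10.0] [321.5 137.7]
purple [ 0.59231573 -0.1556869   0.01      ] [-116.    8.    5.]
purple [ 0.61335246 -0.16638566  0.01      ] [-133.   -8.    7.]
purple [ 0.65089286 -0.18146581  0.012     ] [-159.  -39.   13.]
purple [ 0.58158586 -0.15982102  0.012     ] [-116.   20.    7.]
```

View pics/w1c.png

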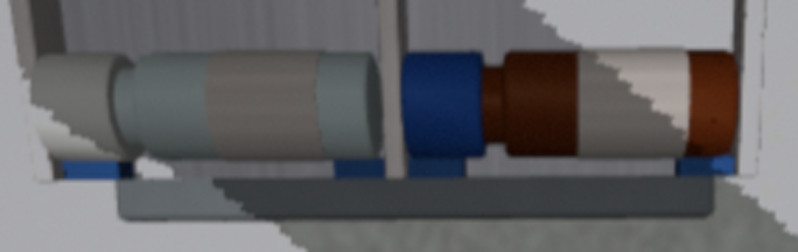

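```bash
python3 - <<'E'
from h import *
import json
w=json.load(open("w1.json")); p0=np.load("bed.npy")
c=lambda u,v:((u+.5)/2.8-.5+85,(v+.5)/2.8-.5+75)
A=[((-5,-90.5,16),c(757,176)),((-5,90.5,16),c(35,180)),((-5,-2.5,16),c(405,178)),((-5,2.5,16),c(386,178)),((-5,16.5,10),c(335,178)),((-5,-16.5,10),c(465,178)),((-5,-71.5,10),c(678,176))]
for zf in (None,.025):
    def f(q):
        q=np.r_[q[:2],q[2] if zf is None else zf,q[3]]
        return np.concatenate([proj(w,bed(q,np.array(a)/1e3))[0]-b for a,b in A])
    s=least_squares(f,p0); print(s.x.round(4),f(s.x).reshape(-1,2).round(1).tolist())
q=np.r_[s.x[:2],.025,s.x[3]]
# combine yaw (scene/top) and wrist xy
np.save("bed2.npy",q); print(np.degrees([q[3],p0[3]]))
Rb=bedR(q);Rt=np.c_[Rb[:,0],-Rb[:,1],-Rb[:,2]]
st=r.read_state(); print(((st["ee_pos"]-q[:3])@Rb*1e3).round(1))
plan(bed(q,[-.035,-.044,.07])[0],Rt)
# fingertip pixel check
Re=Rn.from_quat(st["ee_rot"]); print(proj(w,st["ee_pos"]+Re.apply([[0,0,.019],[0.011,0,.019],[-.011,0,.019]])))
E
```

```text
[ 0.5654 -0.0434  0.0251  1.9155] [[0.1, 0.2], [0.1, 0.1], [0.2, 0.1], [-0.1, 0.1], [0.0, -0.1], [-0.5, -0.4], [0.1, -0.0]]
[ 0.5654 -0.0434  0.0211  1.9155] [[0.0, 0.2], [0.1, 0.1], [0.2, 0.1], [-0.1, 0.1], [0.1, -0.1], [-0.5, -0.4], [0.1, -0.0]]
[109.74876349 109.29096705]
[-58.2 -39.9 143.6]
delta [0.928 0.165 2.945] twist [-0.009 -0.008 -0.042] t 2.2
[[282.9878699  272.27665257]
 [282.98038318 248.77619474]
 [282.99508174 294.91427048]]
```

```bash
python3 -m crank '[{"delta_pos":[0.4,0.1,0.4],"twist":[0,0,0],"gripper":255},{"delta_pos":[0.8,0.16,0.9],"twist":[0,0,-0.04],"gripper":255},{"delta_pos":[0.93,0.16,1.4],"twist":[0,0,-0.04],"gripper":255},{"delta_pos":[0.93,0.16,1.9],"twist":[0,0,-0.04],"gripper":255},{"delta_pos":[0.93,0.16,2.4],"twist":[0,0,-0.04],"gripper":255},{"delta_pos":[0.93,0.16,2.9],"twist":[0,0,-0.04],"gripper":255},{"delta_pos":[0.93,0.16,3.4],"twist":[0,0,-0.04],"gripper":255},{"delta_pos":[0.93,0.16,3.6],"twist":[0,0,-0.04],"gripper":255}]'
cat > look.py <<'E'
import sys
from h import *
import json
tag=sys.argv[1]; cams=sys.argv[2:]
s=r.read_state(); q=np.load("bed2.npy"); Rb=bedR(q)
print("bed tcp mm",((s["ee_pos"]-q[:3])@Rb*1e3).round(1),"ft bed",(s["ft_force"]@Rb).round(2),"t",s["clock"])
for n in cams:
    m=camera_model(n); im=camera(n); cv2.imwrite(f"pics/{n}_{tag}.png",im[:,:,::-1])
    json.dump({k:np.asarray(v).tolist() for k,v in m.items()},open(f"{n}_{tag}.json","w"))
Rt=np.c_[Rb[:,0],-Rb[:,1],-Rb[:,2]]
plan(bed(q,[-.011,-.044,.026])[0],Rt,s)
E
python3 look.py 2 wrist scene
```

```text
clock: 2.87
ee_pos: [0.6206, -0.0676, 0.0722]
ee_rot: [0.574, 0.816, 0.04, -0.058]
ft_force: [-0.7, -0.3, -1.1]
grip_width: -0.003
bed tcp mm [-34.4 -43.9  52.5] ft bed [-0.17  0.76 -1.11] t 2.8667
delta [0.937 0.007 1.062] twist [-0.01  -0.008  0.009] t 2.87
```

View pics/wrist_2.png

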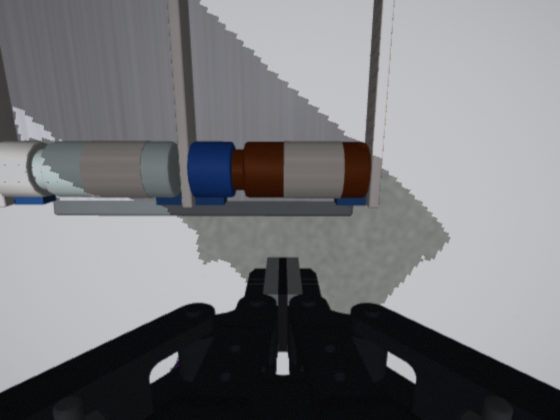

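```bash
python3 -m crank '[{"delta_pos":[0,0,0.3],"twist":[0,0,0],"gripper":255},{"delta_pos":[0,0,0.6],"twist":[0,0,0],"gripper":255},{"delta_pos":[0,0,0.9],"twist":[0,0,0],"gripper":255},{"delta_pos":[0,0,1.06],"twist":[0,0,0],"gripper":255},{"delta_pos":[0.2,0,1.06],"twist":[0,0,0],"gripper":255},{"delta_pos":[0.4,0,1.06],"twist":[0,0,0],"gripper":255},{"delta_pos":[0.5,0,1.06],"twist":[0,0,0],"gripper":255},{"delta_pos":[0.6,0,1.06],"twist":[0,0,0],"gripper":255}]'
python3 look.py 3 wrist scene; python3 - <<'E'
import cv2
im=cv2.imread("pics/scene_3.png");cv2.imwrite("pics/scene_3c.png",cv2.resize(im[150:270,200:360],None,fx=4.8,fy=4.8,interpolation=cv2.INTER_CUBIC))
E
```

```text
clock: 3.63
ee_pos: [0.6156, -0.0496, 0.051]
ee_rot: [0.573, 0.816, 0.041, -0.056]
ft_force: [0.1, 0.5, 0.5]
grip_width: 0.001
bed tcp mm [-18.9 -45.2  28.9] ft bed [ 0.48 -0.26  0.44] t 3.6333
delta [ 0.317 -0.049  0.117] twist [0.02  0.    0.021] t 3.63
```

View pics/wrist_3.png

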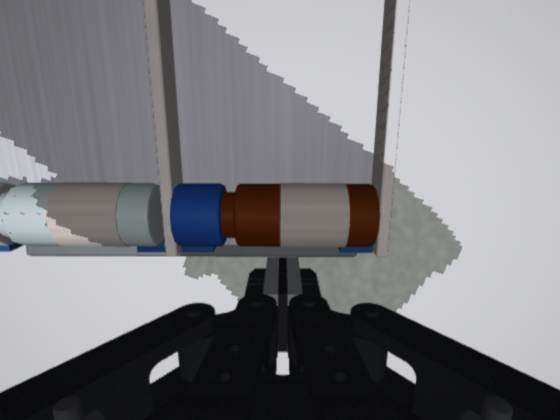

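View pics/scene_3c.png

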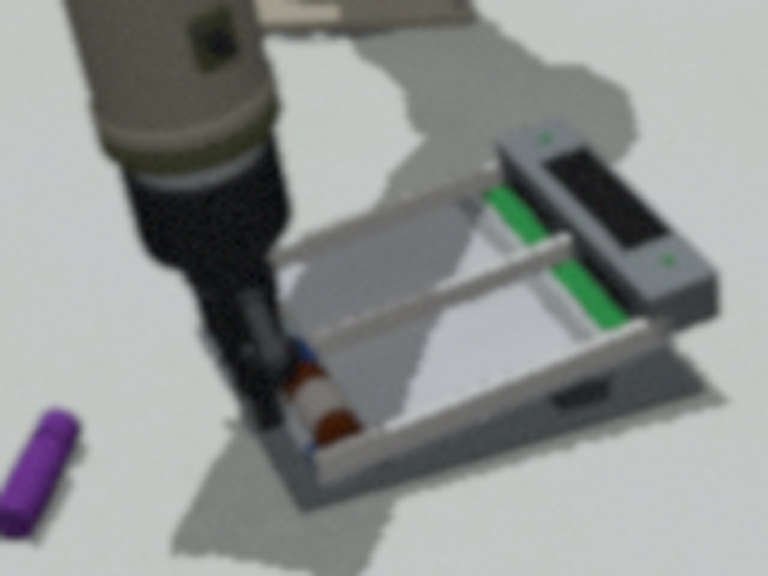

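```bash
python3 -m crank '[{"delta_pos":[0.05,0,0.05],"twist":[0,0,0],"gripper":255},{"delta_pos":[0.15,0,0.1],"twist":[0,0,0],"gripper":255},{"delta_pos":[0.25,-0.03,0.1],"twist":[0,0,0],"gripper":255},{"delta_pos":[0.35,-0.03,0.1],"twist":[0,0,0],"gripper":255},{"delta_pos":[0.45,-0.03,0.1],"twist":[0,0,0],"gripper":255},{"delta_pos":[0.6,-0.03,0.1],"twist":[0,0,0],"gripper":255},{"delta_pos":[0.8,-0.03,0.1],"twist":[0,0,0],"gripper":255},{"delta_pos":[1.0,-0.03,0.1],"twist":[0,0,0],"gripper":255}]'
python3 look.py 4 wrist
```

```text
clock: 4.4
ee_pos: [0.6061, -0.0264, 0.0516]
ee_rot: [0.573, 0.816, 0.041, -0.057]
ft_force: [0.7, -0.4, 0.7]
grip_width: 0.002
bed tcp mm [  5.9 -44.1  26. ] ft bed [-0.54 -0.5   0.78] t 4.4
delta [-0.676 -0.004  0.001] twist [0.013 0.    0.014] t 4.4
```

View pics/wrist_4.png

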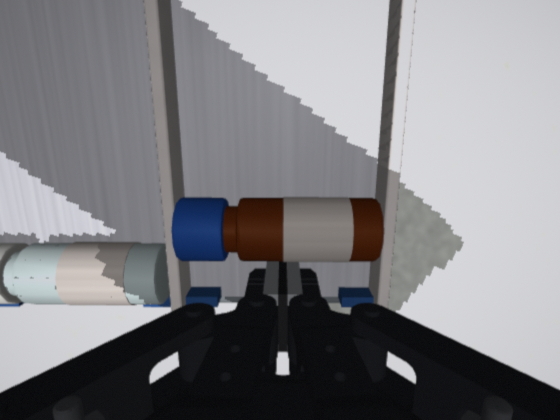

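```bash
python3 -m crank '[{"delta_pos":[0.2,0,0],"twist":[0,0,0],"gripper":255},{"delta_pos":[0.4,0,0],"twist":[0,0,0],"gripper":255},{"delta_pos":[0.6,0,0],"twist":[0,0,0],"gripper":255},{"delta_pos":[0.8,0,0],"twist":[0,0,0],"gripper":255},{"delta_pos":[1.0,0,0],"twist":[0,0,0],"gripper":255},{"delta_pos":[1.2,0,0],"twist":[0,0,0],"gripper":255},{"delta_pos":[1.4,0,0],"twist":[0,0,0],"gripper":255},{"delta_pos":[1.6,0,0],"twist":[0,0,0],"gripper":255}]'
python3 look.py 5 wrist
```

```text
clock: 5.12
ee_pos: [0.5926, 0.0108, 0.0571]
ee_rot: [0.573, 0.816, 0.041, -0.057]
ft_force: [-0.3, -0.1, -0.4]
grip_width: -0.0
bed tcp mm [ 45.9 -44.   26. ] ft bed [-0.07  0.34 -0.44] t 5.1167
delta [-2.276e+00 -2.000e-03 -0.000e+00] twist [0.013 0.    0.014] t 5.12
```

View pics/wrist_5.png

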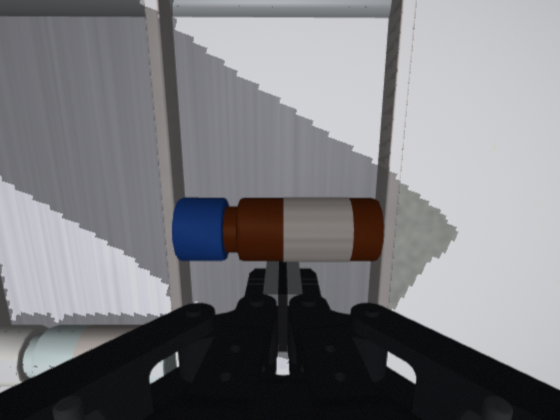

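The vial (rows 197-262) stays square against the fingers and the ridge is at row 8, so I'll keep going at this pace.

```bash
python3 -m crank '[{"delta_pos":[0.2,0,0],"twist":[0,0,0],"gripper":255},{"delta_pos":[0.4,0,0],"twist":[0,0,0],"gripper":255},{"delta_pos":[0.6,0,0],"twist":[0,0,0],"gripper":255},{"delta_pos":[0.8,0,0],"twist":[0,0,0],"gripper":255},{"delta_pos":[1.0,0,0],"twist":[0,0,0],"gripper":255},{"delta_pos":[1.2,0,0],"twist":[0,0,0],"gripper":255},{"delta_pos":[1.4,0,0],"twist":[0,0,0],"gripper":255},{"delta_pos":[1.6,0,0],"twist":[0,0,0],"gripper":255}]'
python3 -m crank '[{"delta_pos":[0.2,0,0],"twist":[0,0,0],"gripper":255},{"delta_pos":[0.4,0,0],"twist":[0,0,0],"gripper":255},{"delta_pos":[0.55,0,0],"twist":[0,0,0],"gripper":255},{"delta_pos":[0.7,0,0],"twist":[0,0,0],"gripper":255},{"delta_pos":[0.8,0,0],"twist":[0,0,0],"gripper":255},{"delta_pos":[0.9,0,0],"twist":[0,0,0],"gripper":255},{"delta_pos":[1.0,0,0],"twist":[0,0,0],"gripper":255},{"delta_pos":[1.1,0,0],"twist":[0,0,0],"gripper":255}]'
python3 look.py 6 wrist
```

```text
clock: 5.83
ee_pos: [0.5792, 0.0481, 0.0627]
ee_rot: [0.573, 0.816, 0.041, -0.057]
ft_force: [0.7, -0.1, 0.9]
grip_width: -0.003
clock: 6.5
ee_pos: [0.57, 0.0732, 0.0665]
ee_rot: [0.573, 0.816, 0.041, -0.057]
ft_force: [0.3, -0.5, 0.1]
grip_width: -0.005
bed tcp mm [113.  -43.8  26. ] ft bed [-0.6  -0.14  0.17] t 6.5
delta [-4.958  0.     0.   ] twist [0.012 0.001 0.012] t 6.5
```

View pics/wrist_6.png

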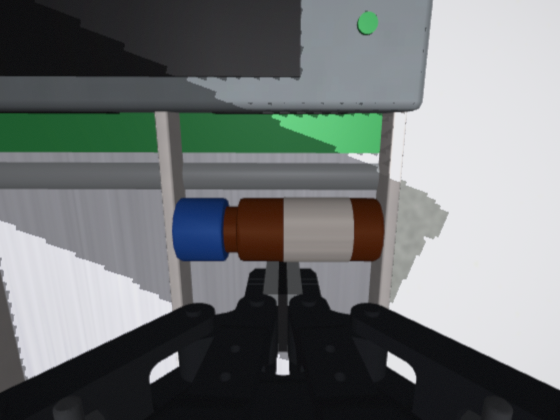

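```bash
python3 -m crank '[{"delta_pos":[0.1,0,0],"twist":[0,0,0],"gripper":255},{"delta_pos":[0.2,0,0],"twist":[0,0,0],"gripper":255},{"delta_pos":[0.3,0,0],"twist":[0,0,0],"gripper":255},{"delta_pos":[0.4,0,0],"twist":[0,0,0],"gripper":255},{"delta_pos":[0.5,0,0],"twist":[0,0,0],"gripper":255},{"delta_pos":[0.6,0,0],"twist":[0,0,0],"gripper":255},{"delta_pos":[0.68,0,0],"twist":[0,0,0],"gripper":255},{"delta_pos":[0.76,0,0],"twist":[0,0,0],"gripper":255}]'
python3 look.py 7 wrist
```

```text
clock: 7.22
ee_pos: [0.5635, 0.0913, 0.0691]
ee_rot: [0.573, 0.816, 0.041, -0.057]
ft_force: [1.3, -0.2, 1.1]
grip_width: -0.003
bed tcp mm [132.4 -43.8  25.9] ft bed [-0.42 -1.14  1.14] t 7.2167
delta [-5.735e+00 -2.000e-03 -5.000e-03] twist [ 0.01  -0.003  0.017] t 7.22
```

View pics/wrist_7.png

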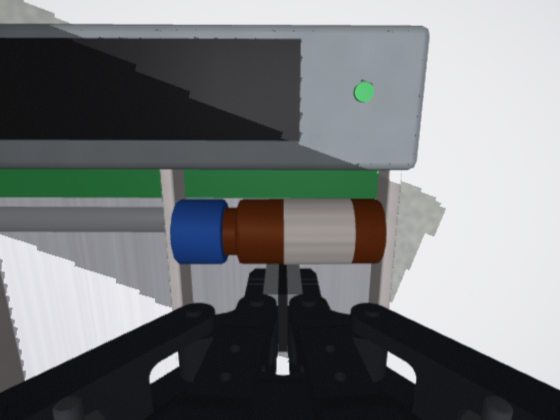

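The vial is climbing the ridge (axis row 231, ridge row 219). I'll push slowly over it.

```bash
python3 -m crank '[{"delta_pos":[0.06,0,0],"twist":[0,0,0],"gripper":255},{"delta_pos":[0.12,0,0],"twist":[0,0,0],"gripper":255},{"delta_pos":[0.18,0,0],"twist":[0,0,0],"gripper":255},{"delta_pos":[0.24,0,0],"twist":[0,0,0],"gripper":255},{"delta_pos":[0.3,0,0],"twist":[0,0,0],"gripper":255},{"delta_pos":[0.36,0,0],"twist":[0,0,0],"gripper":255},{"delta_pos":[0.42,0,0],"twist":[0,0,0],"gripper":255},{"delta_pos":[0.48,0,0],"twist":[0,0,0],"gripper":255}]'
python3 look.py 8 wrist
```

```text
clock: 7.93
ee_pos: [0.5596, 0.1022, 0.0708]
ee_rot: [0.573, 0.816, 0.041, -0.057]
ft_force: [0.9, -0.5, 1.0]
grip_width: 0.0
bed tcp mm [144.  -43.8  26. ] ft bed [-0.63 -0.69  1.12] t 7.9333
delta [-6.201e+00 -2.000e-03  1.000e-03] twist [0.013 0.    0.015] t 7.93
```

View pics/wrist_8.png

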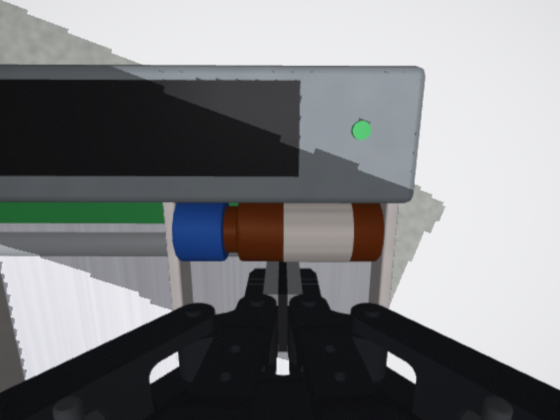

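```bash
python3 -m crank '[{"delta_pos":[0.05,0,0],"twist":[0,0,0],"gripper":255},{"delta_pos":[0.05,0,0],"twist":[0,0,0],"gripper":255},{"delta_pos":[-0.02,0,0],"twist":[0,0,0],"gripper":255},{"delta_pos":[-0.1,0,0],"twist":[0,0,0],"gripper":255},{"delta_pos":[-0.2,0,0],"twist":[0,0,0],"gripper":255},{"delta_pos":[-0.4,0,0],"twist":[0,0,0],"gripper":255},{"delta_pos":[-0.6,0,0],"twist":[0,0,0],"gripper":255},{"delta_pos":[-0.6,0,0],"twist":[0,0,0],"gripper":255}]'
python3 look.py 9 wrist
```

```text
clock: 8.65
ee_pos: [0.5651, 0.0864, 0.0685]
ee_rot: [0.574, 0.816, 0.04, -0.056]
ft_force: [0.0, -0.4, -0.1]
grip_width: 0.002
bed tcp mm [127.2 -43.6  26.1] ft bed [-0.39  0.13 -0.08] t 8.65
delta [-5.527  0.017  0.007] twist [ 0.013  0.008 -0.002] t 8.65
```

View pics/wrist_9.png

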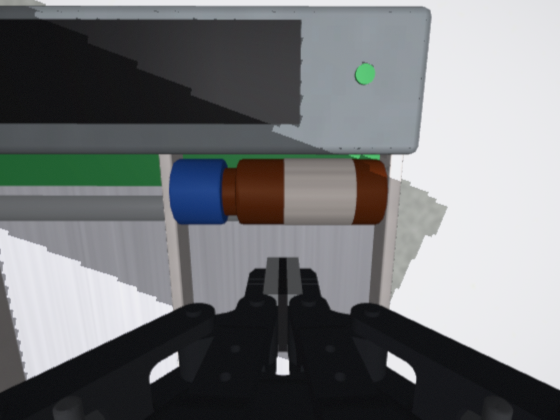

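```bash
python3 - <<'E'
from h import *
import json
q=np.load("bed2.npy");Rb=bedR(q)
def silh(w,x,h,y):  # rows of cylinder silhouette at bed y
    a=np.linspace(0,2*np.pi,200); P=np.c_[x+.013*np.cos(a),0*a+y,h+.013*np.sin(a)]
    v=proj(w,bed(q,P))[:,1]; return v.min(),v.max()
for tag,rows in (("6",(197.5,261.5)),("9",(158.5,224.5))):
    w=json.load(open(f"wrist_{tag}.json"))
    s=least_squares(lambda p:np.array(silh(w,p[0],p[1],-.05))-rows,[.15,.013],x_scale=.01,diff_step=1e-3); print(tag,s.x*1e3,s.fun)
    print([ (x,proj(w,bed(q,[[x/1e3,.02,z/1e3]]))[0].round(1)) for x,z in((159,2.5),(185,32))])
    for h in(.013,.0155): print(h,least_squares(lambda p:np.mean(silh(w,p[0],h,-.05))-np.mean(rows),[.15],x_scale=.01,diff_step=1e-3).x*1e3)
E
```

```text
6 [136.3316123   13.87810912] [-2.78902235e-10 -2.57841748e-10]
[(159, array([129.8, 169.8])), (185, array([ 82.2, 100.8]))]
0.013 [136.05979286]
0.0155 [136.83368216]
9 [166.13400945  13.85737745] [-9.09494702e-13 -8.81072992e-13]
[(159, array([134. , 202.7])), (185, array([ 89. , 146.1]))]
0.013 [165.96805466]
0.0155 [166.45193807]
```

```bash
python3 -m crank '[{"delta_pos":[-0.1,0,-0.5],"twist":[0,0,0],"gripper":255},{"delta_pos":[-0.1,0,-1.2],"twist":[0,0,0],"gripper":255},{"delta_pos":[-0.1,0,-2],"twist":[0,0,0],"gripper":255},{"delta_pos":[-0.1,0,-3],"twist":[0,0,0],"gripper":255},{"delta_pos":[-0.1,0,-4],"twist":[0,0,0],"gripper":255},{"delta_pos":[-0.1,0,-5],"twist":[0,0,0],"gripper":255},{"delta_pos":[-0.1,0,-5.5],"twist":[0,0,0],"gripper":255},{"delta_pos":[-0.1,0,-5.5],"twist":[0,0,0],"gripper":255}]'
python3 look.py 10 wrist; python3 - <<'E'
from h import *
s=r.read_state(); q=np.load("bed2.npy"); x=bedR(q)[:2,0]; x=np.r_[x/np.linalg.norm(x),0]; Rt=np.c_[x,np.cross([0,0,-1],x),[0,0,-1]]
plan([.489-.0,.297,.16]-.07*x,Rt); print(s["ee_pos"])
E
```

```text
clock: 9.37
ee_pos: [0.5734, 0.0672, 0.2082]
ee_rot: [0.574, 0.816, 0.043, -0.055]
ft_force: [-0.2, 0.6, -0.4]
grip_width: 0.003
bed tcp mm [125.9 -45.  167.3] ft bed [ 0.55  0.   -0.46] t 9.3667
delta [-5.471 -0.086  5.656] twist [0.065 0.007 0.014] t 9.37
delta [ 6.645 -0.046  2.79 ] twist [ 0.04  -1.331  0.013] t 9.42
[0.57257552 0.067544   0.20599861]
```

View pics/wrist_10.png

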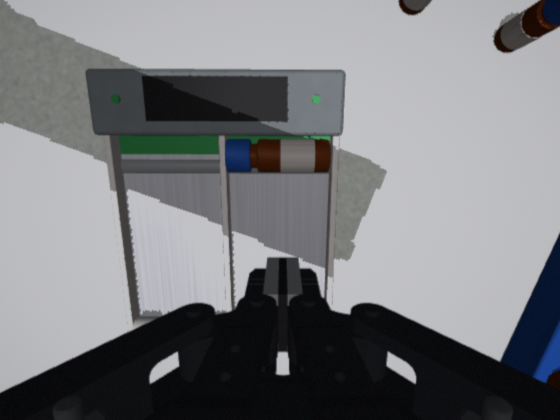

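The amber vial is resting in the seat at (278,156), beyond the ridge. Next I'll hover short of the button.

```bash
python3 -m crank '[{"delta_pos":[0.9,0,0],"twist":[0,-0.2,0],"gripper":255},{"delta_pos":[1.8,0,0.2],"twist":[0,-0.4,0],"gripper":255},{"delta_pos":[2.8,0,0.5],"twist":[0,-0.6,0],"gripper":255},{"delta_pos":[3.8,0,0.8],"twist":[0,-0.8,0],"gripper":255},{"delta_pos":[4.8,0,1.2],"twist":[0,-1,0],"gripper":255},{"delta_pos":[5.8,0,1.7],"twist":[0,-1.2,0],"gripper":255},{"delta_pos":[6.6,0,2.3],"twist":[0.04,-1.33,0],"gripper":255},{"delta_pos":[6.6,0,2.8],"twist":[0.04,-1.33,0],"gripper":255}]'
python3 look.py 11 wrist
```

```text
clock: 10.08
ee_pos: [0.51, 0.2364, 0.1562]
ee_rot: [0.571, 0.821, -0.002, -0.002]
ft_force: [-0.2, 0.3, -0.2]
grip_width: -0.004
bed tcp mm [297.6 -42.5  90.7] ft bed [ 0.37  0.08 -0.21] t 10.0833
delta [-11.87   -0.034   4.262] twist [-0.052  1.319  0.089] t 10.08
```

View pics/wrist_11.png

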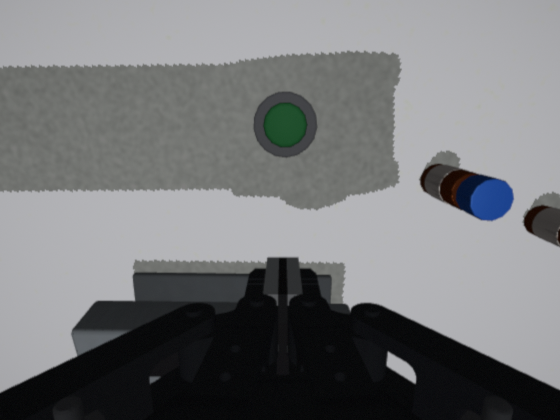

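```bash
python3 - <<'E'
from h import *
import json
w=json.load(open("wrist_11.json"))
B=onz(w,(285.5,124.5),.022); print("btn",B, "housing",onz(w,(285.5,125),.012)); S=onz(w,(491,199),.08); print("spare",S, np.linalg.norm((S-B)[:2]))
s=r.read_state(); R0=Rn.from_quat(s["ee_rot"]); print("spare in tool axes from btn mm",R0.inv().apply(S-B)*1e3)
q=np.load("bed2.npy"); x=bedR(q)[:2,0]; x=np.r_[x/np.linalg.norm(x),0]; Rt=np.c_[x,np.cross([0,0,-1],x),[0,0,-1]]
plan([B[0],B[1],.022+.019+.02],Rt)
E
```

```text
btn [0.48980113 0.29745    0.022     ] housing [0.48997339 0.2970951  0.012     ]
spare [0.61684787 0.29996573 0.08      ] 0.12707164171846894
spare in tool axes from btn mm [-41.49157373 119.62706552 -58.98318942]
delta [2.676 0.161 3.703] twist [-0.078 -0.001  0.075] t 10.13
```

```bash
python3 -m crank '[{"delta_pos":[0.7,0.05,0],"twist":[0,0,0],"gripper":255},{"delta_pos":[1.5,0.1,0.2],"twist":[-0.04,0,0.04],"gripper":255},{"delta_pos":[2.3,0.16,0.7],"twist":[-0.08,0,0.08],"gripper":255},{"delta_pos":[2.68,0.16,1.4],"twist":[-0.08,0,0.08],"gripper":255},{"delta_pos":[2.68,0.16,2.2],"twist":[-0.08,0,0.08],"gripper":255},{"delta_pos":[2.68,0.16,3],"twist":[-0.08,0,0.08],"gripper":255},{"delta_pos":[2.68,0.16,3.5],"twist":[-0.08,0,0.08],"gripper":255},{"delta_pos":[2.68,0.16,3.7],"twist":[-0.08,0,0.08],"gripper":255}]'
python3 look.py 12 wrist scene; python3 - <<'E'
from h import *
q=np.load("bed2.npy"); x=bedR(q)[:2,0]; x=np.r_[x/np.linalg.norm(x),0]; Rt=np.c_[x,np.cross([0,0,-1],x),[0,0,-1]]
plan([.4898,.2974,.041],Rt)
im=cv2.imread("pics/scene_12.png");cv2.imwrite("pics/scene_12c.png",cv2.resize(im[110:260,230:430],None,fx=4,fy=4,interpolation=cv2.INTER_CUBIC))
E
```

```text
clock: 10.8
ee_pos: [0.4931, 0.2931, 0.0632]
ee_rot: [0.579, 0.816, 0.0, 0.001]
ft_force: [0.4, -0.6, -0.3]
grip_width: 0.002
bed tcp mm [343.2 -45.8  -9.7] ft bed [-0.73 -0.19 -0.22] t 10.8
delta [-14.227   0.041   0.577] twist [ 0.024  1.346 -0.074] t 10.8
delta [ 0.186 -0.11   0.953] twist [ 0.038  0.005 -0.074] t 10.9
```

View pics/wrist_12.png

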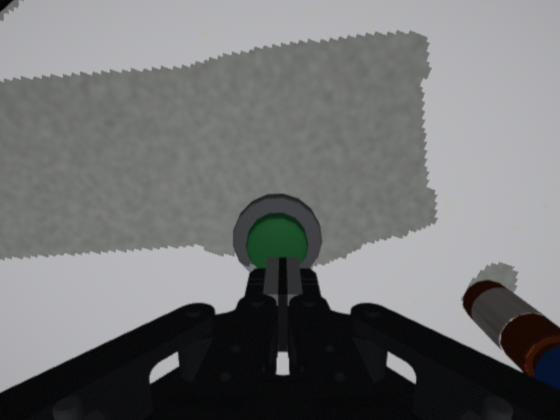

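View pics/scene_12c.png

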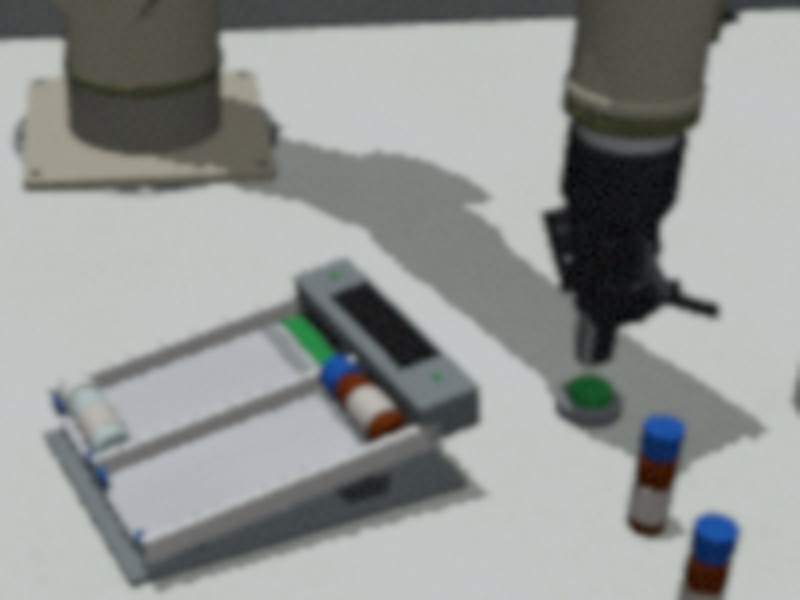

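```bash
python3 -m crank '[{"delta_pos":[0.1,-0.05,0.1],"twist":[0,0,0],"gripper":255},{"delta_pos":[0.18,-0.11,0.3],"twist":[0,0,0],"gripper":255},{"delta_pos":[0.18,-0.11,0.5],"twist":[0,0,0],"gripper":255},{"delta_pos":[0.18,-0.11,0.7],"twist":[0,0,0],"gripper":255},{"delta_pos":[0.18,-0.11,0.85],"twist":[0,0,0],"gripper":255},{"delta_pos":[0.18,-0.11,0.95],"twist":[0,0,0],"gripper":255},{"delta_pos":[0.18,-0.11,1.02],"twist":[0,0,0],"gripper":255},{"delta_pos":[0.18,-0.11,1.1],"twist":[0,0,0],"gripper":255}]'
python3 look.py 13 wrist
```

```text
clock: 11.57
ee_pos: [0.49, 0.2982, 0.0381]
ee_rot: [0.578, 0.816, 0.002, 0.001]
ft_force: [-2.6, -0.1, 2.9]
grip_width: 0.002
bed tcp mm [345.5 -44.5 -35.4] ft bed [1.2  2.52 2.73] t 11.5667
delta [-14.461   0.083  -0.45 ] twist [ 0.055  1.331 -0.063] t 11.57
```

View pics/wrist_13.png

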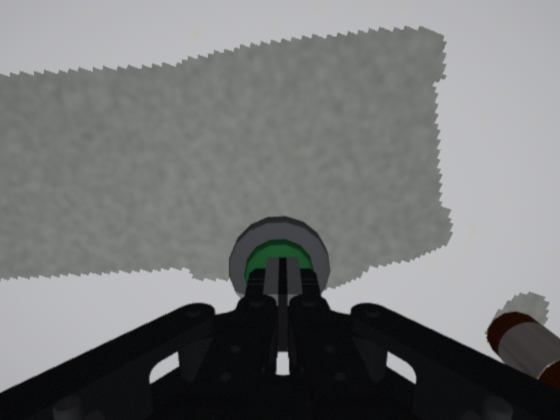

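```bash
python3 -m crank '[{"delta_pos":[0,0,0.02],"twist":[0,0,0],"gripper":255},{"delta_pos":[0,0,0.04],"twist":[0,0,0],"gripper":255},{"delta_pos":[0,0,0.06],"twist":[0,0,0],"gripper":255},{"delta_pos":[0,0,0.08],"twist":[0,0,0],"gripper":255},{"delta_pos":[0,0,0.1],"twist":[0,0,0],"gripper":255},{"delta_pos":[0,0,0.12],"twist":[0,0,0],"gripper":255},{"delta_pos":[0,0,0.12],"twist":[0,0,0],"gripper":255},{"delta_pos":[0,0,0.12],"twist":[0,0,0],"gripper":255}]'
python3 look.py 14
```

```text
clock: 12.28
ee_pos: [0.49, 0.2983, 0.0352]
ee_rot: [0.578, 0.816, 0.002, 0.001]
ft_force: [-3.7, -2.5, 5.9]
grip_width: 0.001
bed tcp mm [345.1 -44.5 -38.2] ft bed [-0.32  4.33  5.98] t 12.2833
delta [-14.463   0.079  -0.565] twist [ 0.057  1.33  -0.061] t 12.28
```

```bash
python3 -m crank '[{"delta_pos":[0,0,0.02],"twist":[0,0,0],"gripper":255},{"delta_pos":[0,0,0.03],"twist":[0,0,0],"gripper":255},{"delta_pos":[0,0,0.03],"twist":[0,0,0],"gripper":255},{"delta_pos":[0,0,0.03],"twist":[0,0,0],"gripper":255},{"delta_pos":[0,0,0.03],"twist":[0,0,0],"gripper":255},{"delta_pos":[0,0,0.03],"twist":[0,0,0],"gripper":255},{"delta_pos":[0,0,0.03],"twist":[0,0,0],"gripper":255},{"delta_pos":[0,0,0.03],"twist":[0,0,0],"gripper":255}]'
python3 -m crank '[{"delta_pos":[0,0,-0.1],"twist":[0,0,0],"gripper":255},{"delta_pos":[0,0,-0.25],"twist":[0,0,0],"gripper":255},{"delta_pos":[0,0,-0.5],"twist":[0,0,0],"gripper":255},{"delta_pos":[0,0,-1],"twist":[0,0,0],"gripper":255},{"delta_pos":[-0.5,0,-2],"twist":[0,0,0],"gripper":255},{"delta_pos":[-1.2,0,-3],"twist":[0,0,0],"gripper":255},{"delta_pos":[-2,0,-4],"twist":[0,0,0],"gripper":255},{"delta_pos":[-2.4,0,-4.6],"twist":[0,0,0],"gripper":255}]'
python3 look.py 15 wrist scene top;python3 - <<'E'
from h import *
im=cv2.imread("pics/scene_15.png");cv2.imwrite("pics/scene_15c.png",cv2.resize(im[110:260,230:430],None,fx=4,fy=4,interpolation=cv2.INTER_CUBIC))
E
```

```text
clock: 12.95
ee_pos: [0.4901, 0.2983, 0.0351]
ee_rot: [0.578, 0.816, 0.002, 0.001]
ft_force: [-6.2, -3.6, 11.7]
grip_width: -0.001
clock: 13.62
ee_pos: [0.5114, 0.2395, 0.1532]
ee_rot: [0.579, 0.815, 0.004, 0.003]
ft_force: [1.3, 0.4, 0.6]
grip_width: -0.003
bed tcp mm [299.6 -44.8  87.4] ft bed [ 0.01 -1.39  0.59] t 13.6167
delta [-11.963   0.035   4.154] twist [ 0.1    1.329 -0.08 ] t 13.62
```

View pics/scene_15c.png

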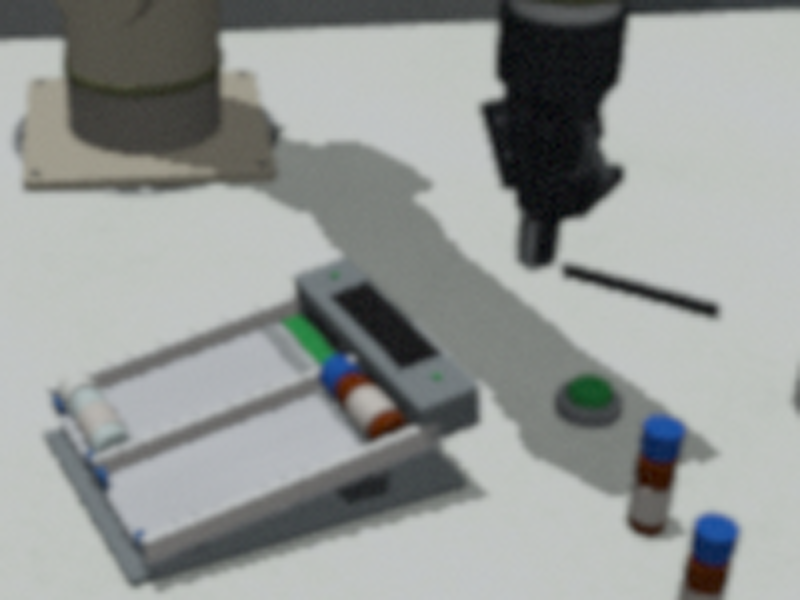

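View pics/wrist_15.png

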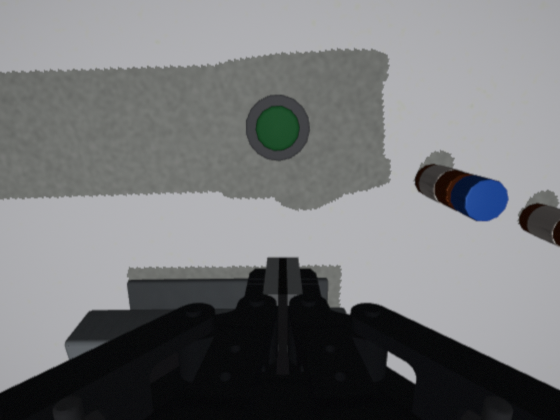

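View pics/top_15.png

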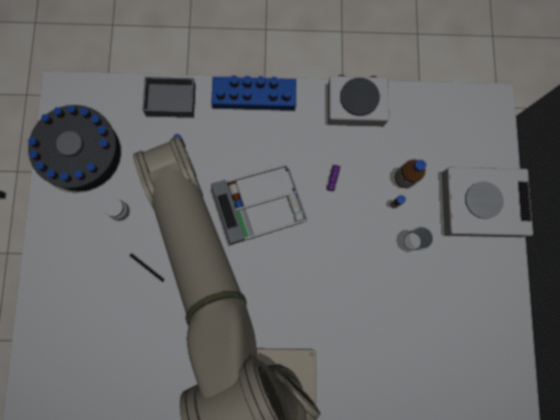

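The button hit its bottom stop (force rose to 11.7 N with no further travel) and is up again at wrist (277,127). The amber vial is still in the seat and the blank is still against its lips, so I'm handing in.

```bash
python3 -c "
from cell import r,order
print(r.read_state()['clock'],r.read_state()['ft_force']); print(order.job_done())"
```

```text
13.7667 [-1.15653992 -0.21232608 -0.17622073]
the job is handed in; nothing more can be done
None
```

The amber vial is in the green seat and the green button has been pressed and released. I handed the job in at 13.8 s, with the arm clear of everything.

- **Vial:** I rolled it up the far lane with the shut fingertips, slowed to push it over the ridge, then backed off. It stayed put in every picture afterwards, about 5 s in all.
- **Button:** I pressed it only after the vial was seated. It went down about 6 mm to its stop, where the force rose to about 12 N with no further travel. The last picture shows it up again.
- **Everything else:** The white-capped vial still lies against its lips. In the last pictures nothing else appears to have moved, though the arm hides part of the top view.

**Checks that disagreed:**
- **Bed pose:** The overview cameras put the bed about 4 mm lower than the wrist camera did. I used the wrist fit, which matched the stated 25 mm.
- **Seat position:** Measured directly, the vial's axis came out at bed x = 166 mm. Corrected by the ridge and stop seen in the same picture, it is about 168 to 169 mm, against the stated 169 to 172 mm. It is about 9 mm past the ridge either way.

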